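# Restock the paint rack and draw its sprung retaining rod

## Robot

A 7-joint arm with a two-finger parallel gripper is mounted at the origin on the work surface; the furniture and walls round the work are solid. World frame = base frame: x ahead of the robot, y to its left, z up, the work surface at z = 0. Lengths are in m, angles in rad, forces in N, time in s.
With the tool pointing down it reaches from about 0.4 to 0.85 m from the base axis. Payload 4.5 kg.
Tool frame: the origin (TCP) lies midway between the tips of the shut fingers; the grasp point (between the pads) lies 19 mm behind it; z points along the fingers, y is the line along which they close (so a half turn about z gives the same grasp; the last joint's range is limited). The gripper opens to 88 mm and grips with 3 to 60 N. Pads are 18 mm wide; open, the fingers measure 123 mm over their backs; the gripper's body (75 mm by 187 mm) begins 45 mm behind the grasp point.
Start: joints at [1.362, 0.689, -0.195, 1.565, 0.157, 0.902, -0.215], TCP at [0.15, -0.607, 0.239] pointing down, gripper open.
Joint ranges: [-3.01, 3.01], [-0.46, 2.08], [-1.47, 1.51], [0.13, 2.56], [-1, 4.14], [0.04, 2.09], [-2.66, 2.66]. Speed limits (rad/s): [2.57, 2.57, 3.14, 3.14, 3.14, 3.14, 3.14].

## Interface

Orientations are given as a unit quaternion [x, y, z, w].
In Python, from plant import r gives the robot as it stands.
- The arm moves only by the tool carry_out, never from a script. Its argument "plan" is a list of rows, each an object with "rot": the turn, a rotation vector about the tool's x, y, z in rad, a list of three; "xyz": the shift along the tool's x, y, z in m, a list of three; "grip": the closure in counts, from 0 (fully open) to 255 (shut). In form: [{"rot": [wx, wy, wz], "xyz": [dx, dy, dz], "grip": grip}, ...]. A call has 1 to 8 rows; each row is the pose to reach, as a shift and turn from the pose commanded when the call began, along the tool's axes at that moment; what a row does not reach only later rows make up. A row lasts 1/12 s, in which the tool goes at most 41.7 mm and 7.16 degrees, less where a joint would pass 70% of its speed; a pose out of reach is approached as far as the arm can. A call with a gripper value outside its range is refused whole. The fingers move at their own pace and stop on an object; "squeeze" is the grip in N (left out, the last holds). Time passes only in rows, so rows that repeat a pose let the fingers close. It gives the time, the measured TCP pose, the force, the opening and the grip force at its end, in the units of the state.
- r.get_state(): the state, without advancing time (a new reading comes with each control period).
- r.snapshot(name): name is "scene" or "top"; returns the picture (480x640x3 uint8, red, green, blue); there is no depth.
- r.camera_params(name): a dict with "fx", "fy", "cx", "cy" (pixels), "distortion" ([k1, k2, p1, p2, k3] as OpenCV has them; the pictures are not rectified), "position" and "attitude" of the camera in the world. Camera axes: x right, y down, z forward; pixel columns grow to the right and rows downward; lengths in m; the calibration is good to about 2 mm. A picture is of the moment at which its call begins. camera_params takes no time and is no camera call.
- r.finish_job(): hands the job in; it is judged then, once.
The state is a dict: "clock": time; "q": joint angles; "qd": joint speeds; "joint_torque": joint torques, N m; "tool_pos": TCP position; "eef_rot": TCP orientation; "contact_force": force on the tool from outside, world axes, zero at the start; "moment": the same for the moment, N m; "opening": opening from 0.0 (shut) to 1.0 (fully open); "finger_force": force on a finger pad.
Only numpy, scipy, OpenCV 4.12 (cv2) and the standard library are available. Lean on these libraries where they do the work, as an engineer would, in place of code of your own. Each camera call takes 0.05 s, during which the arm holds its last target. There are 200 camera calls.

## Task

Put the two spare paint pots into the two empty pockets of the wooden rack, upright and fully home, leaving the pot that is already seated. Then take the yellow grip of the sprung telescoping retaining rod, draw it out over the lids until the middle of the grip is level with the red length mark, and finish while still holding it there against its spring, so that I can pin it. Leave the tape, the glue bottle and the pliers where they are.

Things in the scene. Friction and masses are not known exactly. Their poses are not given: they have to be found in the camera images.
- rack: beech board 66 mm (x) by 320 mm (y), 18 mm high, fixed to the bench, its -y end pointing away from the robot; position and yaw vary. Origin on its underside, at the middle of the row of three round pockets; z up. The pockets lie on its y axis at +42, 0 and -42 mm, 36 mm in diameter, 14 mm deep (floor 4 mm above the bench). The board spans y = -112 to +208 mm
- tube (a point): middle of the rod's fixed outer tube, 16 mm across, along rack y from +104 to +208 mm, axis 56 mm above the bench, on two black saddles up to 67 mm high
- pocket0 (a point): centre of the floor of pocket 0 of the rack (y = +42 mm in the rack's frame), 4 mm above the bench, lined with grey felt; one of the three pockets holds a pot at the start and the other two are empty
- pocket1 (a point): centre of the floor of pocket 1 of the rack (y = 0 mm in the rack's frame), 4 mm above the bench, lined with grey felt; one of the three pockets holds a pot at the start and the other two are empty
- pocket2 (a point): centre of the floor of pocket 2 of the rack (y = -42 mm in the rack's frame), 4 mm above the bench, lined with grey felt; one of the three pockets holds a pot at the start and the other two are empty
- rod: inner section of the sprung telescoping rod, axes as the rack's; origin at the middle of its upright yellow grip, 75 mm above the bench. The grip is 14 mm thick along rack x (16 mm at its top rim), 22 mm long along rack y, and reaches from 58 to 87 mm above the bench; take it from above, across its thickness. At rest it stands at rack y = +90 mm; let go, it springs back there
- rod_middle: middle section of the rod, 12 mm across, 100 mm long; origin at its front end. The grip slides only along rack -y, above the pockets, 190 mm at most, drawing its 8 mm rod and (half as far) this section out behind it, axis 56 mm above the bench, over the lids of seated pots (46 mm). The spring pulls it home with 3 N at rest, rising evenly to 9.5 N at 185 mm
- mark: red length mark, a clip 10 mm wide with a thin raised ridge across its middle, fixed on the -x edge of the board beyond the last pocket, at rack y from -64 to -90 mm (varies); origin on the board's top under the ridge, axes as the rack's. The grip is at the mark when rod has the same rack y as mark
- pot_red: red enamel paint pot, a closed upright cylinder 32 mm across and 42 mm high (screw lid 32 mm across from 32 to 42 mm up), 30 g; origin at the centre of its underside, z up; already seated in one of the pockets, which one varies
- pot_blue: blue enamel paint pot, a closed upright cylinder 32 mm across and 42 mm high (screw lid 32 mm across from 32 to 42 mm up), 30 g; origin at the centre of its underside, z up; a spare, standing on the bench beside the rack, to its left or right
- pot_black: black enamel paint pot, a closed upright cylinder 32 mm across and 42 mm high (screw lid 32 mm across from 32 to 42 mm up), 30 g; origin at the centre of its underside, z up; a spare, standing on the bench beside the rack, to its left or right
- tape: roll of cream masking tape lying flat, 102 mm across, 25 mm high; bystander; origin at the centre of its underside
- glue: white glue bottle with green nozzle, upright, 31 mm across, 84 mm high; bystander; origin at the centre of its underside
- pliers: red-handled pliers lying flat, 35 x 147 x 12 mm, long along their y; bystander; origin at the centre of their underside
Things that resemble listed ones, but are neither listed nor needed, are in the scene too. Of the things like the pot_black, leave any that is green; of the rest the larger one is meant.

How it is judged:
On the way, in this order (a step that is already met when the one before it is completed fails the run):
1. every pocket holds a pot, seated upright on its floor and let go (((distance between pot_red and pocket0 below 0.006 m and angle between pot_red's own z axis and vertical below 0.12 rad) or (distance between pot_blue and pocket0 below 0.006 m and angle between pot_blue's own z axis and vertical below 0.12 rad) or (distance between pot_black and pocket0 below 0.006 m and angle between pot_black's own z axis and vertical below 0.12 rad)) and ((distance between pot_red and pocket1 below 0.006 m and angle between pot_red's own z axis and vertical below 0.12 rad) or (distance between pot_blue and pocket1 below 0.006 m and angle between pot_blue's own z axis and vertical below 0.12 rad) or (distance between pot_black and pocket1 below 0.006 m and angle between pot_black's own z axis and vertical below 0.12 rad)) and ((distance between pot_red and pocket2 below 0.006 m and angle between pot_red's own z axis and vertical below 0.12 rad) or (distance between pot_blue and pocket2 below 0.006 m and angle between pot_blue's own z axis and vertical below 0.12 rad) or (distance between pot_black and pocket2 below 0.006 m and angle between pot_black's own z axis and vertical below 0.12 rad)) and contact force between the fingers and pot_red below 0.2 N and contact force between the fingers and pot_blue below 0.2 N and contact force between the fingers and pot_black below 0.2 N), for 0.2 s.
2. the fingers hold the rod's grip still, level with the red mark (y of rod in the frame of mark between -0.005 and 0.005 m and contact force between the fingers and rod above 3 N and linear speed of rod below 0.01 m/s), for 0.3 s.
At the end, for the whole second after the job is handed in: Each pocket holds a pot within 6 mm of its floor's centre, upright within 0.12 rad, not touched by the fingers; the middle of the rod's grip is within 5 mm of the red mark along the rack, moving under 10 mm/s, held by the fingers with more than 3 N (all of step 1 and all of step 2); the arm keeps its last pose, push and grip.
It fails at once if the pot already seated is pulled out or shifted by more than 15 mm (distance of pot_red from where it was at the start of the episode above 0.015 m).
It fails at once if the tape is moved by more than 20 mm (distance of tape from where it was at the start of the episode above 0.02 m).
It fails at once if the glue is moved by more than 20 mm (distance of glue from where it was at the start of the episode above 0.02 m).
It fails at once if the pliers is moved by more than 20 mm (distance of pliers from where it was at the start of the episode above 0.02 m).
It also fails if it takes over 67 s, if anything falls off the work surface, if the arm or the gripper's body presses on something with over 40 N, if the wrist force passes 120 N, or if a joint passes its speed limit or range.

## Working session

There is one attempt and no reset: what is moved stays moved. The work goes in short steps, Python scripts to look and compute and a tool call to move; the robot and the scene stay as the last step left them, time stands still between calls to the robot, and variables do not carry over. Pictures are saved under pics/ and viewed, at most 10 in all, crops included, and the job is handed in when it is done.

Besides the shell and the picture viewer there is one more tool, called as name(argument=value, ...) on one line, values as JSON. carry_out: Moves the arm, as the interface text tells. Its arguments: {"type":"object","properties":{"plan":{"type":"array"},"squeeze":{"type":"number"}},"required":["plan"]}

```bash
mkdir -p pics; ls; python3 - <<'E'
from plant import r
import cv2
for n in("scene","top"):
    cv2.imwrite(f"pics/{n}0.png",r.snapshot(n)[:,:,::-1]); print(r.camera_params(n))
print(r.get_state())
E
```

```text
pics
{'fx': 443.72814233394024, 'fy': 443.72814233394024, 'cx': 319.7787659855994, 'cy': 239.0812164617576, 'distortion': array([-0.03029407,  0.        ,  0.        ,  0.        ,  0.        ]), 'position': array([-0.01086795,  0.50160381,  0.48809492]), 'attitude': array([-0.35067863,  0.78930924, -0.46468808,  0.19514205])}
{'fx': 612.3812815901738, 'fy': 612.3812815901738, 'cx': 331.0837286338269, 'cy': 239.3118586513751, 'distortion': array([-0.02639177,  0.        ,  0.        ,  0.        ,  0.        ]), 'position': array([0.46291724, 0.01742005, 1.3731673 ]), 'attitude': array([-0.70028515,  0.71287188, -0.03045494,  0.02206556])}
{'clock': 0.1, 'q': array([ 1.36180477,  0.68988141, -0.19454389,  1.5662058 ,  0.15729637,
        0.90252345, -0.21511852]), 'qd': array([ 0.0006311 , -0.00168217, -0.001627  , -0.00351788, -0.00015876,
       -0.0007974 , -0.00037952]), 'joint_torque': array([-2.98488325e-03, -5.28501606e+01, -1.27119239e+00, -1.53837276e+01,
       -5.24843065e-02,  1.98900794e-03,  5.19025718e-05]), 'tool_pos': array([ 0.15009462, -0.60613546,  0.23801164]), 'eef_rot': array([ 9.92636028e-01,  1.21132386e-01, -1.50329188e-04, -7.99085706e-04]), 'contact_force': array([ 0.23416232, -0.02021474,  0.05898101]), 'moment': array([-0.03960945,  0.01703192, -0.0501016 ]), 'finger_force': 0.0, 'opening': 0.9996084112698433}
```

View pics/top0.png

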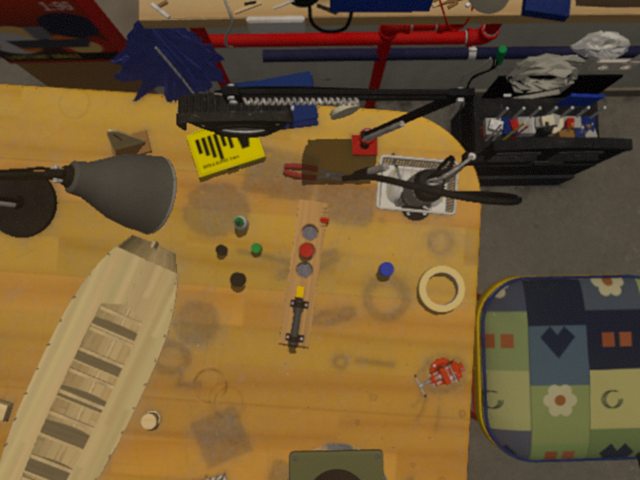

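View pics/scene0.png

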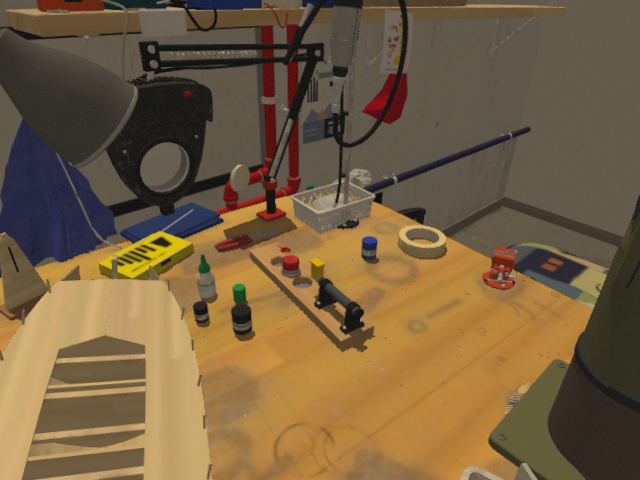

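The top view shows the rack with the red pot in the middle pocket (307,250). The empty pockets are at (310,232) and (304,270), the grip at (300,292) and the mark at (323,221). The blue pot is at (386,270). The black pot candidates are the larger black (238,281), the smaller black (221,251) and the green-lidded (256,249). The larger black one fits the description; I'll confirm it in a crop.

```bash
cat > h.py <<'E'
import numpy as np, cv2
from scipy.spatial.transform import Rotation as R
from plant import r
def ray(n,uv):
    c=r.camera_params(n); K=np.array([[c['fx'],0,c['cx']],[0,c['fy'],c['cy']],[0,0,1]])
    p=cv2.undistortPoints(np.array(uv,float).reshape(-1,1,2),K,c['distortion']).reshape(-1,2)
    d=R.from_quat(c['attitude']).apply(np.c_[p,np.ones(len(p))]); return c['position'],d
def plane(n,uv,z):
    o,d=ray(n,uv); return o+d*((z-o[2])/d[:,2])[:,None]
def two(uva,uvb):
    a,d=ray('top',[uva]); b,e=ray('scene',[uvb]); d=d[0]/np.linalg.norm(d[0]); e=e[0]/np.linalg.norm(e[0])
    s=np.linalg.lstsq(np.c_[d,-e],b-a,rcond=None)[0]; p,q=a+s[0]*d,b+s[1]*e
    return (p+q)/2,np.linalg.norm(p-q)
def blobs(img,lo,hi,roi,amin=8):
    x0,y0,x1,y1=roi; hsv=cv2.cvtColor(img[y0:y1,x0:x1],cv2.COLOR_RGB2HSV)
    m=cv2.inRange(hsv,lo,hi); n,l,s,c=cv2.connectedComponentsWithStats(m)
    return [(c[i]+[x0,y0],s[i]+[x0,y0,0,0,0]) for i in range(1,n) if s[i,4]>=amin]
E
python3 - <<'E'
from h import *
t=r.snapshot('top'); s=r.snapshot('scene')
C=dict(red=((0,150,60),(8,255,255)),blue=((105,100,40),(130,255,255)),yellow=((22,170,120),(33,255,255)),black=((0,0,0),(180,255,50)),grey=((0,0,60),(180,70,200)))
for k,(lo,hi) in C.items():
    for n,im,roi in(('top',t,(205,200,400,350)),('scene',s,(185,225,400,345))):
        for c,b in blobs(im,lo,hi,roi,15): print(k,n,c.round(1),b)
a=cv2.resize(t[200:350,205:405],None,fx=3,fy=3,interpolation=cv2.INTER_CUBIC)
b=cv2.resize(s[225:345,185:385],None,fx=3,fy=3,interpolation=cv2.INTER_CUBIC)[:150*3]
a=a[:,:,::-1];b=b[:,:,::-1]
cv2.imwrite('pics/crop_t.png',a);cv2.imwrite('pics/crop_s.png',b)
E
```

```text
red top [324.  219.9] [320 218   9   5  36]
red top [306.3 250.2] [300 243  14  15 169]
red scene [233.4 242.7] [217 235  35  16 308]
red scene [284.7 249.1] [280 247  10   5  38]
red scene [290.2 262.4] [282 255  17  16 222]
blue top [386.  268.9] [380 262  13  14 144]
blue scene [194.3 228.6] [185 225  28  12 183]
blue scene [369.2 242.9] [363 237  14  13 159]
yellow top [299.6 291.2] [296 286   8  11  74]
yellow scene [187.6 243.2] [185 240   8   8  39]
yellow scene [317.  262.4] [311 259  13   8  69]
black top [221.1 249.7] [217 246   9   9  57]
black top [237.6 279. ] [231 274  14  12  83]
black top [298.7 304.2] [293 301  12   7  45]
black top [293.9 338.7] [289 335  11   7  38]
black scene [198.4 230.5] [186 225  27  12  43]
black scene [346.6 226.1] [338 225  19   4  44]
black scene [368.6 257.4] [362 255  14   5  29]
black scene [340.3 307.3] [315 278  49  56 756]
black scene [200.1 308.1] [194 302  13  13 149]
black scene [241.  313.9] [232 304  19  20 313]
black scene [202.1 320.7] [196 318  12   5  26]
black scene [242.4 331.6] [234 328  17   7  59]
grey top [388.2 204.3] [376 200  24  11 226]
grey top [242.1 223.7] [234 216  14  14  89]
grey top [309.3 232.2] [303 226  14  14 157]
grey top [304.1 269.5] [297 263  15  14 160]
grey top [305.6 304.6] [304 303   4   4  15]
grey top [295.8 321.6] [292 307   9  30 146]
grey scene [323.3 227.1] [309 225  31   8 131]
grey scene [263.2 234. ] [249 229  29  11 145]
grey scene [368.3 252.4] [362 248  14   9  90]
grey scene [278.3 264. ] [274 262   9   4  23]
grey scene [290.5 273.1] [284 270  14   6  58]
grey scene [205.9 284.2] [197 271  18  27 381]
grey scene [302.1 284.9] [295 283  15   5  55]
grey scene [338.1 293.7] [326 284  25  21 162]
grey scene [201.6 316.7] [195 312  13   9  65]
grey scene [241.8 326.1] [233 321  18  10 118]
grey scene [343.8 326.8] [342 325   5   5  15]
```

View pics/crop_t.png

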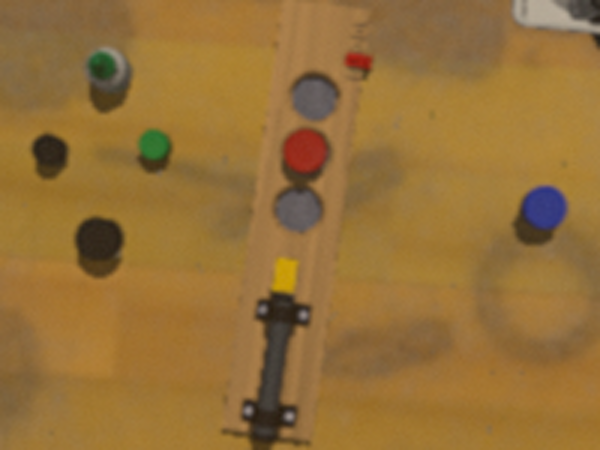

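View pics/crop_s.png

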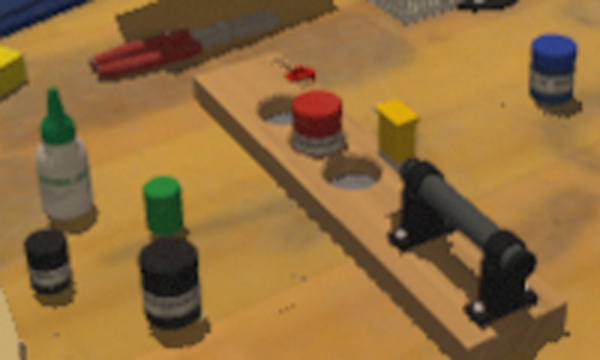

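Crops: the larger black pot's lid is about 15 px across at (238,279), which matches 32 mm. The small black one is only about 10 px at (221,250), and the one at (256,249) is green. So the target is the larger black pot at (238,279).

```bash
cat >> h.py <<'E'
E
python3 - <<'E'
from h import *
P=lambda uv,z:plane('top',[uv],z)[0]
b=P((386,268.9),.042);k=P((238,279.3),.042);red=P((306.3,250.2),.046)
# pocket felts are seen through the rim; intersection of rim and floor -> mid height
p2=P((309.3,232.2),.011);p0=P((304.1,269.5),.011);g=P((299.6,291.2),.087);m=P((324,219.9),.021)
mid=(p0+p2)/2
for n in 'b k red p2 p0 mid g m'.split(): print(n,eval(n).round(4))
print('sep',np.linalg.norm((p2-p0)[:2]))
for a,c in((p0,p2),(g,p2),(g,red),(p0,red)): d=(c-a)[:2];print(np.degrees(np.arctan2(d[1],d[0])))
print('2v blue',two((386,268.9),(369.2,239.5)),'black',two((238,279.3),(241,307)),'red',two((306.3,250.2),(290.2,258.5)))
e=(p2-p0)[:2];e/=np.linalg.norm(e)
print('along from mid: red,g,m',[(x-mid)[:2]@e for x in(red,g,m)],[np.cross(e,(x-mid)[:2]) for x in(red,g,m)])
print(R.from_quat(r.get_state()['eef_rot']).as_matrix().round(3))
E
```

```text
b [ 0.4953 -0.1175  0.042 ]
k [0.4785 0.204  0.042 ]
red [0.5388 0.055  0.046 ]
p2 [0.5809 0.0486 0.011 ]
p0 [0.498  0.0615 0.011 ]
mid [0.5394 0.0551 0.011 ]
g [0.4508 0.0691 0.087 ]
m [0.6069 0.0154 0.021 ]
sep 0.08394877040274572
-8.802920791437138
-8.947164687862347
-9.147051355860556
-9.085146576701675
2v blue (array([ 0.49624602, -0.11675553,  0.04132772]), np.float64(0.002577762484371053)) black (array([0.47987215, 0.20568212, 0.04423085]), np.float64(0.004845893001143009)) red (array([0.53988564, 0.05618829, 0.04574986]), np.float64(0.0032323896792319723))
along from mid: red,g,m [np.float64(-0.0006061584607694489), np.float64(-0.08974131536287049), np.float64(0.07272380692718511)] [array(-0.00020377), array(0.0003316), array(-0.02889959)]
[[ 0.971  0.24  -0.   ]
 [ 0.24  -0.971  0.001]
 [-0.    -0.001 -1.   ]]<stdin>:12: DeprecationWarning: Arrays of 2-dimensional vectors are deprecated. Use arrays of 3-dimensional vectors instead. (deprecated in NumPy 2.0)
```

carry_out(plan=[{"rot": [0, 0, 0.4], "xyz": [0.226, -0.196, 0.02], "grip": 95}, {"rot": [0, 0, 0.4], "xyz": [0.226, -0.196, 0.02], "grip": 95}, {"rot": [0, 0, 0.4], "xyz": [0.226, -0.196, 0.02], "grip": 95}, {"rot": [0, 0, 0.4], "xyz": [0.226, -0.196, 0.02], "grip": 95}, {"rot": [0, 0, 0.4], "xyz": [0.226, -0.196, 0.02], "grip": 95}, {"rot": [0, 0, 0.4], "xyz": [0.226, -0.196, 0.02], "grip": 95}, {"rot": [0, 0, 0.4], "xyz": [0.226, -0.196, 0.02], "grip": 95}, {"rot": [0, 0, 0.4], "xyz": [0.226, -0.196, 0.02], "grip": 95}], squeeze=15)

```text
clock: 0.87
tool_pos: [0.3272, -0.355, 0.2184]
eef_rot: [0.997, -0.073, 0.001, -0.002]
contact_force: [0.2, -0.8, 0.2]
opening: 0.629
finger_force: 0.0
```

```bash
cat > go.py <<'E'
import sys; from h import *
# usage: go.py x y z [yawdeg of tool x]: shift/turn in tool axes
s=r.get_state(); T=R.from_quat(s['eef_rot']); a=[float(v) for v in sys.argv[1:]]
yaw=np.radians(a[3] if len(a)>3 else -9.0); X=np.array([np.cos(yaw),np.sin(yaw),0]); Z=np.array([0,0,-1.])
D=R.from_matrix(np.c_[X,np.cross(Z,X),Z])
print('xyz',T.inv().apply(np.array(a[:3])-s['tool_pos']).round(4),'rot',(T.inv()*D).as_rotvec().round(4))
print('t',round(s['clock'],2),s['tool_pos'].round(4),'F',s['contact_force'].round(2),'open',round(s['opening'],3),'ff',round(s['finger_force'],2))
E
python3 go.py 0.4955 -0.1172 0.12
```

```text
xyz [ 0.1318 -0.2593  0.0998] rot [-0.0049 -0.0009  0.011 ]
t 0.87 [ 0.3272 -0.355   0.2184] F [ 0.21 -0.8   0.21] open 0.629 ff 0.0
```

carry_out(plan=[{"rot": [0, 0, 0.01], "xyz": [0.132, -0.259, 0.1], "grip": 95}, {"rot": [0, 0, 0.01], "xyz": [0.132, -0.259, 0.1], "grip": 95}, {"rot": [0, 0, 0.01], "xyz": [0.132, -0.259, 0.1], "grip": 95}, {"rot": [0, 0, 0.01], "xyz": [0.132, -0.259, 0.1], "grip": 95}, {"rot": [0, 0, 0.01], "xyz": [0.132, -0.259, 0.1], "grip": 95}, {"rot": [0, 0, 0.01], "xyz": [0.132, -0.259, 0.1], "grip": 95}, {"rot": [0, 0, 0.01], "xyz": [0.132, -0.259, 0.1], "grip": 95}, {"rot": [0, 0, 0.01], "xyz": [0.132, -0.259, 0.1], "grip": 95}])

```text
clock: 1.53
tool_pos: [0.4968, -0.1204, 0.1171]
eef_rot: [0.997, -0.079, 0.001, -0.002]
contact_force: [0.3, -0.5, 0.1]
opening: 0.626
finger_force: 0.0
```

```bash
python3 go.py 0.4955 -0.1172 0.022; python3 - <<'E'
from h import *
cv2.imwrite('pics/s1.png',cv2.resize(r.snapshot('scene')[150:350,220:470],None,fx=3,fy=3)[:,:,::-1])
E
```

```text
xyz [-0.0019 -0.0026  0.0951] rot [-0.0039 -0.0008 -0.0018]
t 1.53 [ 0.4968 -0.1204  0.1171] F [ 0.25 -0.52  0.12] open 0.626 ff 0.0
```

View pics/s1.png

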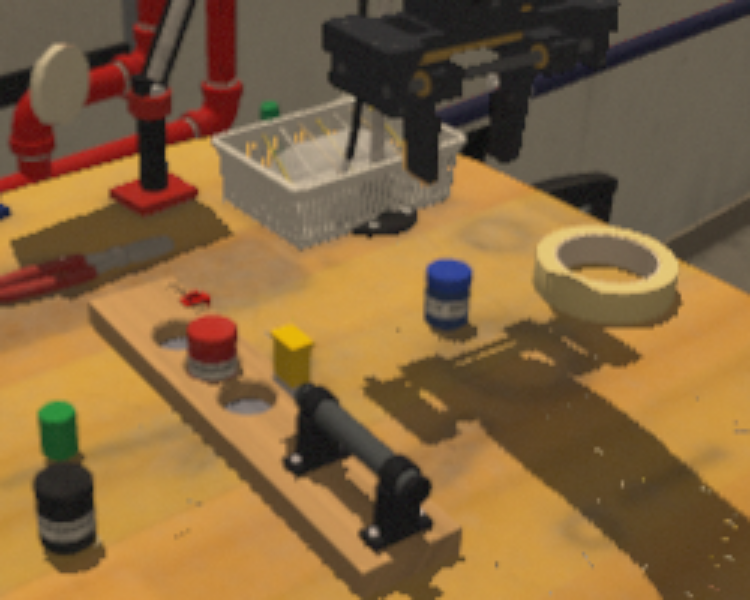

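The crop shows the open gripper above the blue pot (crop 448,290), clear of the tape. Lowering.

carry_out(plan=[{"rot": [0, 0, 0], "xyz": [-0.002, 0, 0.04], "grip": 95}, {"rot": [0, 0, 0], "xyz": [-0.002, 0, 0.075], "grip": 95}, {"rot": [0, 0, 0], "xyz": [-0.002, 0, 0.098], "grip": 95}, {"rot": [0, 0, 0], "xyz": [-0.002, 0, 0.098], "grip": 95}, {"rot": [0, 0, 0], "xyz": [-0.002, 0, 0.098], "grip": 95}])

```text
clock: 2.0
tool_pos: [0.4906, -0.1271, 0.0202]
eef_rot: [0.996, -0.084, -0.001, 0.0]
contact_force: [-0.8, 0.7, 0.4]
opening: 0.624
finger_force: 0.0
```

```bash
python3 go.py 0.4955 -0.1172 0.022
```

```text
xyz [ 0.0032 -0.0106 -0.0018] rot [ 0.0003  0.0024 -0.0108]
t 2.0 [ 0.4906 -0.1271  0.0202] F [-0.79  0.65  0.45] open 0.624 ff 0.0
```

carry_out(plan=[{"rot": [0, 0, 0], "xyz": [0, 0, 0], "grip": 95}, {"rot": [0, 0, 0], "xyz": [0, 0, 0], "grip": 95}, {"rot": [0, 0, 0], "xyz": [0, 0, 0], "grip": 95}])

```text
clock: 2.25
tool_pos: [0.4925, -0.1271, 0.0223]
eef_rot: [0.996, -0.084, 0.001, 0.0]
contact_force: [-0.2, -0.5, 0.3]
opening: 0.631
finger_force: 0.0
```

```bash
python3 go.py 0.4955 -0.1172 0.022
```

```text
xyz [ 0.0013 -0.0103  0.0003] rot [ 0.0003 -0.003  -0.0104]
t 2.25 [ 0.4925 -0.1271  0.0223] F [-0.23 -0.55  0.33] open 0.631 ff 0.0
```

carry_out(plan=[{"rot": [0, 0, -0.01], "xyz": [0.002, -0.01, 0], "grip": 95}, {"rot": [0, 0, -0.01], "xyz": [0.002, -0.01, 0], "grip": 95}, {"rot": [0, 0, -0.01], "xyz": [0.002, -0.01, 0], "grip": 95}, {"rot": [0, 0, -0.01], "xyz": [0.002, -0.01, 0], "grip": 95}])

```text
clock: 2.58
tool_pos: [0.4954, -0.1167, 0.021]
eef_rot: [0.997, -0.078, 0.0, 0.0]
contact_force: [0.6, -0.2, 0.0]
opening: 0.628
finger_force: 0.0
```

```bash
python3 go.py 0.4955 -0.1172 0.022;python3 go.py 0.4955 -0.1172 0.022; python3 - <<'E'
from h import *
for n,roi in(('top',(370,250,400,285)),('scene',(355,230,390,265))): 
  for c,b in blobs(r.snapshot(n),(105,100,40),(130,255,255),roi,15): print(n,c)
E
```

```text
xyz [ 0.0002  0.0004 -0.001 ] rot [-0.     -0.0004  0.0006]
t 2.58 [ 0.4954 -0.1167  0.021 ] F [ 0.64 -0.18  0.02] open 0.628 ff 0.0
xyz [ 0.0002  0.0004 -0.001 ] rot [-0.     -0.0004  0.0006]
t 2.58 [ 0.4954 -0.1167  0.021 ] F [ 0.64 -0.18  0.02] open 0.628 ff 0.0
scene [368.95151515 242.86666667]
```

carry_out(plan=[{"rot": [0, 0, 0], "xyz": [0, 0, 0], "grip": 255}, {"rot": [0, 0, 0], "xyz": [0, 0, 0], "grip": 255}, {"rot": [0, 0, 0], "xyz": [0, 0, 0], "grip": 255}, {"rot": [0, 0, 0], "xyz": [0, 0, 0], "grip": 255}, {"rot": [0, 0, 0], "xyz": [0, 0, 0], "grip": 255}, {"rot": [0, 0, 0], "xyz": [0, 0, -0.03], "grip": 255}, {"rot": [0, 0, 0], "xyz": [0, 0, -0.06], "grip": 255}, {"rot": [0, 0, 0], "xyz": [0, 0, -0.08], "grip": 255}], squeeze=15)

```text
clock: 3.35
tool_pos: [0.4952, -0.1173, 0.1023]
eef_rot: [0.997, -0.079, 0.0, 0.0]
contact_force: [0.2, -0.2, -1.4]
opening: 0.351
finger_force: 15.0
```

```bash
python3 go.py 0.5809 0.0486 0.1
```

```text
xyz [ 0.0586 -0.1772  0.0023] rot [ 0.0002 -0.0007 -0.0003]
t 3.35 [ 0.4952 -0.1173  0.1023] F [ 0.25 -0.25 -1.4 ] open 0.351 ff 15.0
```

carry_out(plan=[{"rot": [0, 0, 0], "xyz": [0.012, -0.035, 0], "grip": 255}, {"rot": [0, 0, 0], "xyz": [0.023, -0.07, 0], "grip": 255}, {"rot": [0, 0, 0], "xyz": [0.035, -0.106, 0], "grip": 255}, {"rot": [0, 0, 0], "xyz": [0.047, -0.142, 0], "grip": 255}, {"rot": [0, 0, 0], "xyz": [0.0586, -0.177, 0], "grip": 255}, {"rot": [0, 0, 0], "xyz": [0.0586, -0.177, 0.02], "grip": 255}, {"rot": [0, 0, 0], "xyz": [0.0586, -0.177, 0.035], "grip": 255}, {"rot": [0, 0, 0], "xyz": [0.0586, -0.177, 0.035], "grip": 255}])

```text
clock: 4.02
tool_pos: [0.5786, 0.0494, 0.0631]
eef_rot: [0.997, -0.078, -0.003, 0.0]
contact_force: [-0.2, -0.2, 0.5]
opening: 0.346
finger_force: 15.0
```

carry_out(plan=[{"rot": [0, 0, 0], "xyz": [0, 0, 0], "grip": 255}, {"rot": [0, 0, 0], "xyz": [0, 0, 0], "grip": 255}, {"rot": [0, 0, 0], "xyz": [0, 0, 0], "grip": 255}])

```text
clock: 4.27
tool_pos: [0.5812, 0.0478, 0.0666]
eef_rot: [0.997, -0.079, 0.001, 0.0]
contact_force: [0.2, -0.4, 0.4]
opening: 0.348
finger_force: 15.0
```

```bash
python3 go.py 0.5809 0.0486 0.026; python3 - <<'E'
from h import *
im=r.snapshot('scene')
cv2.imwrite('pics/s2.png',cv2.resize(im[190:310,230:360],None,fx=5,fy=5,interpolation=cv2.INTER_CUBIC)[:,:,::-1])
for k,lo,hi in(('blue',(105,100,40),(130,255,255)),('red',(0,150,60),(8,255,255))):
  for c,b in blobs(im,lo,hi,(250,200,340,300),15): print(k,c.round(1),b)
E
```

```text
xyz [-0.0005 -0.0007  0.0406] rot [-0.     -0.0014 -0.0013]
t 4.27 [0.5812 0.0478 0.0666] F [ 0.17 -0.37  0.39] open 0.348 ff 15.0
blue [280.9 232.8] [274 226  15  15 168]
blue [282. 249.] [277 247  11   4  20]
red [279.4 214.4] [272 210  14  11  63]
red [290.4 262.8] [282 256  17  15 214]
```

View pics/s2.png

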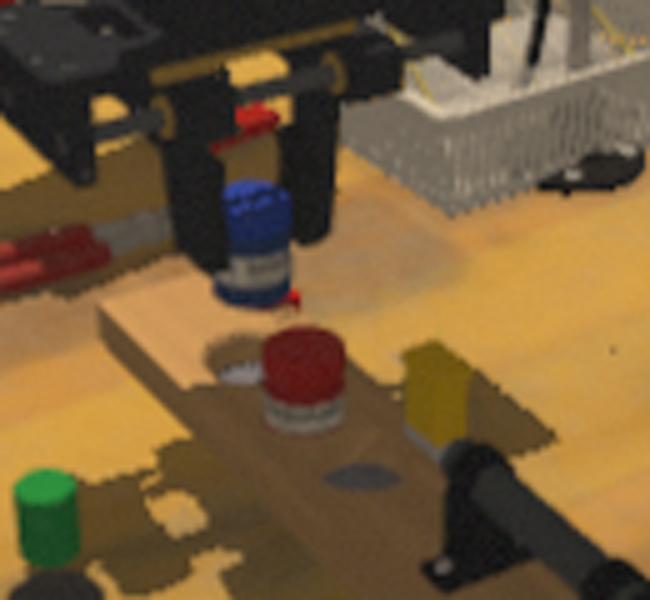

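The crop shows the blue pot held upright above the far pocket (crop 240,360). I'll check its offset relative to the red pot by casting both lid centres.

```bash
python3 - <<'E'
from h import *
red=plane('scene',[(290.4,262.8)],.040)[0]; e=np.array([.9877,-.1564])
b=plane('scene',[(280.9,232.8)],.0665-.022+.036)[0]; d=(b-red)[:2]
print(red,b,'along',d@e,'left',d@[.1564,.9877])
E
```

```text
[0.53625378 0.06088565 0.04      ] [0.58090107 0.04687859 0.0805    ] along 0.04628883438506793 left -0.006851935562595783
```

```bash
cat >> h.py <<'E'
def proj(n,p):
    c=r.camera_params(n); K=np.array([[c['fx'],0,c['cx']],[0,c['fy'],c['cy']],[0,0,1]])
    M=R.from_quat(c['attitude']).inv()
    return cv2.projectPoints(np.array(p,float).reshape(-1,3),M.as_rotvec(),-M.apply(c['position']),K,c['distortion'])[0].reshape(-1,2)
E
python3 - <<'E'
from h import *
print(proj('scene',[(.5394,.0551,.041),(.5394,.0551,.046),(.581,.048,.0815),(.581,.048,.0865),(.582,.048,.0815),(.581,.049,.0815),(.4955,-.1172,.037)]))
s=r.get_state();print(R.from_quat(s['eef_rot']).as_matrix().round(4))
E
```

```text
[[291.70869946 260.58546605]
 [291.67296336 258.33074831]
 [280.39175935 232.50557527]
 [280.32410254 230.19744318]
 [280.06619626 232.31547163]
 [279.97845044 232.67004036]
 [370.09271679 241.41364049]]
[[ 9.875e-01 -1.575e-01  1.600e-03]
 [-1.575e-01 -9.875e-01 -1.000e-04]
 [ 1.600e-03 -2.000e-04 -1.000e+00]]
```

carry_out(plan=[{"rot": [0, 0, 0], "xyz": [0, 0, 0.015], "grip": 255}, {"rot": [0, 0, 0], "xyz": [0, 0, 0.024], "grip": 255}, {"rot": [0, 0, 0], "xyz": [0, 0, 0.028], "grip": 255}, {"rot": [0, 0, 0], "xyz": [0, 0, 0.03], "grip": 255}, {"rot": [0, 0, 0], "xyz": [0, 0, 0.032], "grip": 255}, {"rot": [0, 0, 0], "xyz": [0, 0, 0.032], "grip": 255}])

```text
clock: 4.82
tool_pos: [0.5807, 0.0484, 0.0336]
eef_rot: [0.997, -0.079, -0.0, 0.0]
contact_force: [0.5, -0.1, -0.4]
opening: 0.346
finger_force: 15.0
```

```bash
python3 go.py 0.5809 0.0486 0.026; python3 - <<'E'
from h import *
im=r.snapshot('scene')
cv2.imwrite('pics/s3.png',cv2.resize(im[200:290,250:340],None,fx=6,fy=6,interpolation=cv2.INTER_CUBIC)[:,:,::-1])
E
```

```text
xyz [ 0.0002 -0.0002  0.0076] rot [ 0.0001  0.     -0.0002]
t 4.82 [0.5807 0.0484 0.0336] F [ 0.54 -0.11 -0.43] open 0.346 ff 15.0
```

View pics/s3.png

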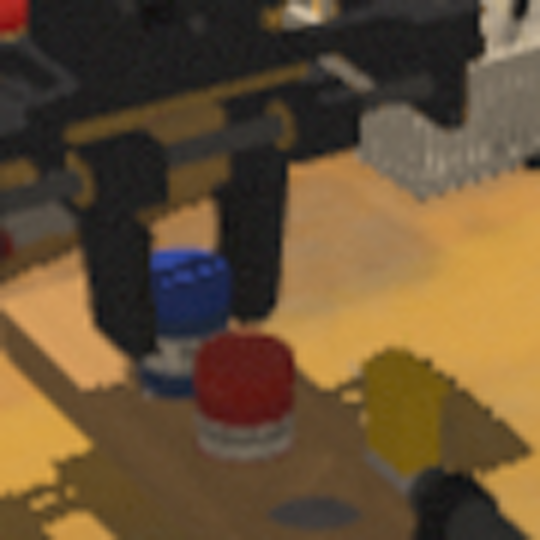

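The blue pot went 6 mm below the board's top with no contact force, so it is entering the pocket. Continuing to the floor and releasing.

carry_out(plan=[{"rot": [0, 0, 0], "xyz": [0, 0, 0.003], "grip": 255}, {"rot": [0, 0, 0], "xyz": [0, 0, 0.005], "grip": 255}, {"rot": [0, 0, 0], "xyz": [0, 0, 0.007], "grip": 255}, {"rot": [0, 0, 0], "xyz": [0, 0, 0.008], "grip": 255}, {"rot": [0, 0, 0], "xyz": [0, 0, 0.008], "grip": 255}])

```text
clock: 5.28
tool_pos: [0.5805, 0.0486, 0.0254]
eef_rot: [0.997, -0.078, -0.0, 0.0]
contact_force: [0.6, -0.1, -0.9]
opening: 0.351
finger_force: 15.0
```

carry_out(plan=[{"rot": [0, 0, 0], "xyz": [0, 0, 0], "grip": 95}, {"rot": [0, 0, 0], "xyz": [0, 0, 0], "grip": 95}, {"rot": [0, 0, 0], "xyz": [0, 0, 0], "grip": 95}, {"rot": [0, 0, 0], "xyz": [0, 0, 0], "grip": 95}, {"rot": [0, 0, 0], "xyz": [0, 0, -0.03], "grip": 95}, {"rot": [0, 0, 0], "xyz": [0, 0, -0.065], "grip": 95}, {"rot": [0, 0, 0], "xyz": [0, 0, -0.095], "grip": 95}, {"rot": [0, 0, 0], "xyz": [0, 0, -0.095], "grip": 95}])

```text
clock: 5.95
tool_pos: [0.5844, 0.0485, 0.1261]
eef_rot: [0.997, -0.079, 0.005, -0.001]
contact_force: [0.3, 0.9, -1.5]
opening: 0.625
finger_force: 0.0
```

```bash
python3 go.py 0.4785 0.2045 0.12; python3 - <<'E'
from h import *
im=r.snapshot('scene')
for k,lo,hi in(('blue',(105,100,40),(130,255,255)),('red',(0,150,60),(8,255,255))):
  for c,b in blobs(im,lo,hi,(250,220,340,300),15): print(k,c.round(1),b)
E
```

```text
xyz [-0.1292 -0.1374  0.0052] rot [-0.0024 -0.0099 -0.0006]
t 5.95 [0.5844 0.0485 0.1261] F [ 0.27  0.88 -1.5 ] open 0.625 ff 0.0
blue [279.8 251.8] [273 246  15  14 165]
red [290.4 262.6] [283 255  16  16 213]
```

carry_out(plan=[{"rot": [0, 0, 0], "xyz": [-0.025, -0.028, 0], "grip": 95}, {"rot": [0, 0, 0], "xyz": [-0.05, -0.055, 0], "grip": 95}, {"rot": [0, 0, 0], "xyz": [-0.075, -0.083, 0], "grip": 95}, {"rot": [0, 0, 0], "xyz": [-0.1, -0.11, 0], "grip": 95}, {"rot": [0, 0, 0], "xyz": [-0.125, -0.138, 0], "grip": 95}, {"rot": [0, 0, 0], "xyz": [-0.125, -0.138, 0], "grip": 95}, {"rot": [0, 0, 0], "xyz": [-0.125, -0.138, 0], "grip": 95}, {"rot": [0, 0, 0], "xyz": [-0.125, -0.138, 0], "grip": 95}])

```text
clock: 6.67
tool_pos: [0.4787, 0.2039, 0.12]
eef_rot: [0.997, -0.078, -0.0, 0.001]
contact_force: [-0.6, -0.7, -0.2]
opening: 0.63
finger_force: 0.0
```

```bash
python3 go.py 0.479 0.2045 0.022; python3 - <<'E'
from h import *
im=r.snapshot('top')
for k,lo,hi in(('blue',(105,100,40),(130,255,255)),('red',(0,150,60),(8,255,255)),('grey',(0,0,60),(180,70,200))):
  for c,b in blobs(im,lo,hi,(280,210,335,285),15): print(k,c.round(1),b,plane('top',[c],.046 if k!='grey' else .011)[0].round(4))
print(proj('top',[(.5809,.0486,.046)]))
E
```

```text
xyz [ 0.0003 -0.0008  0.098 ] rot [0.0014 0.0005 0.0001]
t 6.67 [0.4787 0.2039 0.12  ] F [-0.56 -0.72 -0.2 ] open 0.63 ff 0.0
blue [309.6 230.9] [303 224  14  14 152] [0.5807 0.0471 0.046 ]
red [324.1 219.9] [320 218   9   5  37] [0.6042 0.0152 0.046 ]
red [306.3 250.2] [300 243  14  15 169] [0.5389 0.0549 0.046 ]
grey [304.1 269.4] [297 263  15  14 162] [0.4981 0.0616 0.011 ]
[[308.93005557 230.82580038]]
```

Blue pot is seated 42 mm from red. Now the black one.

carry_out(plan=[{"rot": [0, 0, 0], "xyz": [0, -0.001, 0.035], "grip": 95}, {"rot": [0, 0, 0], "xyz": [0, -0.001, 0.065], "grip": 95}, {"rot": [0, 0, 0], "xyz": [0, -0.001, 0.09], "grip": 95}, {"rot": [0, 0, 0], "xyz": [0, -0.001, 0.098], "grip": 95}, {"rot": [0, 0, 0], "xyz": [0, -0.001, 0.098], "grip": 95}, {"rot": [0, 0, 0], "xyz": [0, -0.001, 0.098], "grip": 95}, {"rot": [0, 0, 0], "xyz": [0, -0.001, 0.098], "grip": 95}])

```text
clock: 7.3
tool_pos: [0.4802, 0.205, 0.0239]
eef_rot: [0.997, -0.079, 0.001, -0.0]
contact_force: [0.6, -0.8, 0.0]
opening: 0.626
finger_force: 0.0
```

```bash
python3 go.py 0.479 0.2045 0.022
```

```text
xyz [-0.0011  0.0007  0.0019] rot [-0.0007 -0.002  -0.0013]
t 7.3 [0.4802 0.205  0.0239] F [ 0.61 -0.8   0.04] open 0.626 ff 0.0
```

carry_out(plan=[{"rot": [0, 0, 0], "xyz": [0, 0, 0], "grip": 255}, {"rot": [0, 0, 0], "xyz": [0, 0, 0], "grip": 255}, {"rot": [0, 0, 0], "xyz": [0, 0, 0], "grip": 255}, {"rot": [0, 0, 0], "xyz": [0, 0, 0], "grip": 255}, {"rot": [0, 0, 0], "xyz": [0, 0, 0], "grip": 255}, {"rot": [0, 0, 0], "xyz": [0, 0, -0.03], "grip": 255}, {"rot": [0, 0, 0], "xyz": [0, 0, -0.06], "grip": 255}, {"rot": [0, 0, 0], "xyz": [0, 0, -0.08], "grip": 255}], squeeze=15)

```text
clock: 7.97
tool_pos: [0.4792, 0.2054, 0.1044]
eef_rot: [0.997, -0.079, 0.0, -0.0]
contact_force: [0.9, -0.3, -1.2]
opening: 0.352
finger_force: 15.0
```

```bash
python3 go.py 0.498 0.0612 0.1
```

```text
xyz [0.0411 0.1395 0.0044] rot [-0.0003 -0.0008 -0.0003]
t 7.97 [0.4792 0.2054 0.1044] F [ 0.95 -0.29 -1.18] open 0.352 ff 15.0
```

carry_out(plan=[{"rot": [0, 0, 0], "xyz": [0.01, 0.035, 0], "grip": 255}, {"rot": [0, 0, 0], "xyz": [0.02, 0.07, 0], "grip": 255}, {"rot": [0, 0, 0], "xyz": [0.03, 0.105, 0], "grip": 255}, {"rot": [0, 0, 0], "xyz": [0.041, 0.14, 0], "grip": 255}, {"rot": [0, 0, 0], "xyz": [0.041, 0.14, 0.02], "grip": 255}, {"rot": [0, 0, 0], "xyz": [0.041, 0.14, 0.035], "grip": 255}, {"rot": [0, 0, 0], "xyz": [0.041, 0.14, 0.035], "grip": 255}, {"rot": [0, 0, 0], "xyz": [0.041, 0.14, 0.035], "grip": 255}])

```text
clock: 8.63
tool_pos: [0.4969, 0.0608, 0.0673]
eef_rot: [0.997, -0.078, -0.001, 0.0]
contact_force: [0.5, 0.7, 0.7]
opening: 0.352
finger_force: 15.0
```

```bash
python3 go.py 0.498 0.0612 0.026
```

```text
xyz [ 0.0011 -0.0006  0.0413] rot [0.0004 0.0018 0.    ]
t 8.63 [0.4969 0.0608 0.0673] F [0.53 0.71 0.68] open 0.352 ff 15.0
```

carry_out(plan=[{"rot": [0, 0, 0], "xyz": [0.0005, 0, 0.015], "grip": 255}, {"rot": [0, 0, 0], "xyz": [0.0005, 0, 0.024], "grip": 255}, {"rot": [0, 0, 0], "xyz": [0.0005, 0, 0.028], "grip": 255}, {"rot": [0, 0, 0], "xyz": [0.0005, 0, 0.03], "grip": 255}, {"rot": [0, 0, 0], "xyz": [0.0005, 0, 0.032], "grip": 255}, {"rot": [0, 0, 0], "xyz": [0.0005, 0, 0.032], "grip": 255}])

```text
clock: 9.13
tool_pos: [0.4981, 0.0608, 0.0358]
eef_rot: [0.997, -0.078, 0.0, 0.0]
contact_force: [0.3, 0.4, -0.4]
opening: 0.352
finger_force: 15.0
```

```bash
python3 go.py 0.498 0.0612 0.026
```

```text
xyz [-0.0002 -0.0004  0.0098] rot [ 0.0001 -0.0001  0.0002]
t 9.13 [0.4981 0.0608 0.0358] F [ 0.26  0.38 -0.38] open 0.352 ff 15.0
```

carry_out(plan=[{"rot": [0, 0, 0], "xyz": [0, 0, 0.003], "grip": 255}, {"rot": [0, 0, 0], "xyz": [0, 0, 0.005], "grip": 255}, {"rot": [0, 0, 0], "xyz": [0, 0, 0.007], "grip": 255}, {"rot": [0, 0, 0], "xyz": [0, 0, 0.009], "grip": 255}, {"rot": [0, 0, 0], "xyz": [0, 0, 0.009], "grip": 255}])

```text
clock: 9.55
tool_pos: [0.4983, 0.0607, 0.027]
eef_rot: [0.997, -0.078, 0.0, -0.0]
contact_force: [-0.1, 0.7, 2.5]
opening: 0.352
finger_force: 15.0
```

carry_out(plan=[{"rot": [0, 0, 0], "xyz": [0, 0, 0], "grip": 95}, {"rot": [0, 0, 0], "xyz": [0, 0, 0], "grip": 95}, {"rot": [0, 0, 0], "xyz": [0, 0, 0], "grip": 95}, {"rot": [0, 0, 0], "xyz": [0, 0, 0], "grip": 95}, {"rot": [0, 0, 0], "xyz": [0, 0, -0.03], "grip": 95}, {"rot": [0, 0, 0], "xyz": [0, 0, -0.065], "grip": 95}, {"rot": [0, 0, 0], "xyz": [0, 0, -0.095], "grip": 95}, {"rot": [0, 0, 0], "xyz": [0, 0, -0.095], "grip": 95}])

```text
clock: 10.22
tool_pos: [0.5009, 0.0607, 0.1261]
eef_rot: [0.997, -0.079, 0.004, -0.001]
contact_force: [0.6, 0.5, -0.6]
opening: 0.628
finger_force: 0.0
```

carry_out(plan=[{"rot": [0, 0, 0], "xyz": [-0.04, 0.03, 0], "grip": 95}, {"rot": [0, 0, 0], "xyz": [-0.06, 0.06, 0], "grip": 95}, {"rot": [0, 0, 0], "xyz": [-0.06, 0.1, 0], "grip": 95}, {"rot": [0, 0, 0], "xyz": [-0.06, 0.14, 0], "grip": 95}, {"rot": [0, 0, 0], "xyz": [-0.06, 0.17, 0], "grip": 95}, {"rot": [0, 0, 0], "xyz": [-0.06, 0.17, 0], "grip": 95}, {"rot": [0, 0, 0], "xyz": [-0.06, 0.17, 0], "grip": 95}])

```text
clock: 10.8
tool_pos: [0.4116, -0.0998, 0.1214]
eef_rot: [0.997, -0.081, -0.0, 0.0]
contact_force: [0.5, 0.2, -0.2]
opening: 0.628
finger_force: 0.0
```

```bash
python3 go.py 0.4508 0.0691 0.12; python3 - <<'E'
from h import *
im=r.snapshot('top'); s=r.snapshot('scene')
for k,lo,hi in(('blue',(105,100,40),(130,255,255)),('red',(0,150,60),(8,255,255)),('grey',(0,0,60),(180,70,200)),('black',(0,0,0),(180,255,50)),('yel',(22,170,120),(33,255,255))):
  for c,b in blobs(im,lo,hi,(280,210,335,300),15): print(k,c.round(1),b,plane('top',[c],.087 if k=='yel' else .046)[0].round(4))
a=cv2.resize(im[205:315,275:345],None,fx=5,fy=5,interpolation=cv2.INTER_CUBIC)[:550]
b=cv2.resize(s[220:330,250:340],None,fx=5,fy=5,interpolation=cv2.INTER_CUBIC)[:550]
cv2.imwrite('pics/c4.png',np.hstack([a,b])[:,:,::-1])
E
```

```text
xyz [ 0.0115 -0.173   0.0013] rot [ 0.0007  0.0004 -0.0048]
t 10.8 [ 0.4116 -0.0998  0.1214] F [ 0.5   0.18 -0.23] open 0.628 ff 0.0
blue [309.6 231. ] [303 224  14  15 155] [0.5805 0.0472 0.046 ]
red [324.  219.8] [320 218   9   5  35] [0.6044 0.0155 0.046 ]
red [306.3 250.2] [300 243  14  15 169] [0.5389 0.0549 0.046 ]
yel [299.6 291.4] [296 286   8  12  74] [0.4504 0.0691 0.087 ]
```

View pics/c4.png

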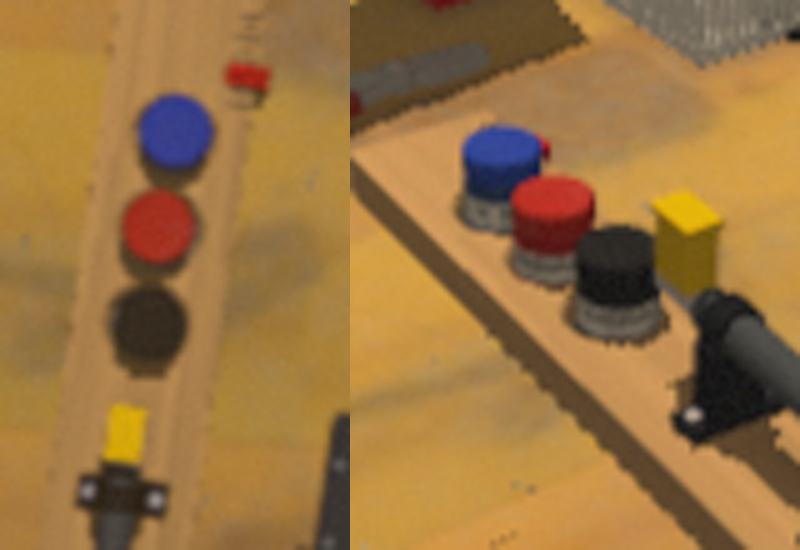

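The crops show all three lids in line, equal in height, with the clip at (324,220) and the grip at (299.6,291). From the measurements, grip rest to mark is about 162.5 mm. Moving over the grip.

carry_out(plan=[{"rot": [0, 0, -0.004], "xyz": [0.003, -0.04, 0], "grip": 95}, {"rot": [0, 0, -0.004], "xyz": [0.006, -0.08, 0], "grip": 95}, {"rot": [0, 0, -0.004], "xyz": [0.009, -0.12, 0], "grip": 95}, {"rot": [0, 0, -0.004], "xyz": [0.0135, -0.155, 0], "grip": 95}, {"rot": [0, 0, -0.004], "xyz": [0.0135, -0.173, 0], "grip": 95}, {"rot": [0, 0, -0.004], "xyz": [0.0135, -0.173, 0], "grip": 95}, {"rot": [0, 0, -0.004], "xyz": [0.0135, -0.173, 0], "grip": 95}, {"rot": [0, 0, -0.004], "xyz": [0.0135, -0.173, 0], "grip": 95}])

```text
clock: 11.57
tool_pos: [0.4518, 0.0709, 0.1215]
eef_rot: [0.997, -0.076, -0.0, 0.0]
contact_force: [0.0, -0.4, -0.6]
opening: 0.626
finger_force: 0.0
```

```bash
python3 go.py 0.4525 0.0689 0.06
```

```text
xyz [0.001  0.0018 0.0615] rot [0.0009 0.0009 0.005 ]
t 11.57 [0.4518 0.0709 0.1215] F [ 0.02 -0.37 -0.62] open 0.626 ff 0.0
```

carry_out(plan=[{"rot": [0, 0, 0.005], "xyz": [0.001, 0.002, 0.02], "grip": 95}, {"rot": [0, 0, 0.005], "xyz": [0.001, 0.002, 0.04], "grip": 95}, {"rot": [0, 0, 0.005], "xyz": [0.001, 0.002, 0.055], "grip": 95}, {"rot": [0, 0, 0.005], "xyz": [0.001, 0.002, 0.061], "grip": 95}, {"rot": [0, 0, 0.005], "xyz": [0.001, 0.002, 0.061], "grip": 95}, {"rot": [0, 0, 0.005], "xyz": [0.001, 0.002, 0.061], "grip": 95}, {"rot": [0, 0, 0.005], "xyz": [0.001, 0.002, 0.061], "grip": 95}])

```text
clock: 12.15
tool_pos: [0.4536, 0.0683, 0.0614]
eef_rot: [0.997, -0.079, 0.0, 0.0]
contact_force: [-0.6, 0.5, 0.2]
opening: 0.627
finger_force: 0.0
```

```bash
python3 go.py 0.4525 0.0689 0.06; python3 - <<'E'
from h import *
s=r.snapshot('scene')
cv2.imwrite('pics/c5.png',cv2.resize(s[200:320,250:380],None,fx=5,fy=5,interpolation=cv2.INTER_CUBIC)[:,:,::-1])
E
```

```text
xyz [-0.0012 -0.0004  0.0014] rot [-0.     -0.0009 -0.0019]
t 12.15 [0.4536 0.0683 0.0614] F [-0.61  0.55  0.23] open 0.627 ff 0.0
```

View pics/c5.png

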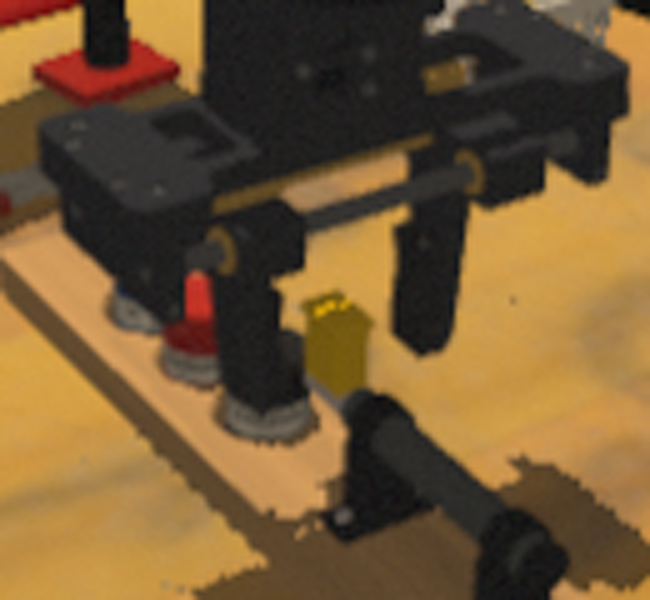

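The crop shows the fingers straddling the yellow grip (crop 335,340), clear of the pots. Closing.

carry_out(plan=[{"rot": [0, 0, 0], "xyz": [0, 0, 0], "grip": 255}, {"rot": [0, 0, 0], "xyz": [0, 0, 0], "grip": 255}, {"rot": [0, 0, 0], "xyz": [0, 0, 0], "grip": 255}, {"rot": [0, 0, 0], "xyz": [0, 0, 0], "grip": 255}, {"rot": [0, 0, 0], "xyz": [0, 0, 0], "grip": 255}, {"rot": [0, 0, 0], "xyz": [0, 0, 0], "grip": 255}, {"rot": [0, 0, 0], "xyz": [0, 0, 0], "grip": 255}, {"rot": [0, 0, 0], "xyz": [0, 0, 0], "grip": 255}], squeeze=40)

```text
clock: 12.87
tool_pos: [0.4536, 0.0702, 0.0607]
eef_rot: [0.997, -0.078, 0.0, -0.001]
contact_force: [-0.9, 4.4, 0.4]
opening: 0.158
finger_force: 39.9
```

```bash
python3 go.py 0.6130 0.0435 0.06;python3 - <<'E'
from h import *
p=[];
for i in range(6): r.snapshot('scene'); p.append(r.get_state()['tool_pos'])
m=np.mean(p,0); e=np.array([np.cos(np.radians(9)),-np.sin(np.radians(9))]); print(m.round(4),'along',(m[:2]-[.5394,.0551])@e, 'target',m[:2]+.1625*e)
E
```

```text
xyz [0.1616 0.0016 0.0008] rot [-0.0017 -0.0003  0.0008]
t 12.87 [0.4536 0.0702 0.0607] F [-0.86  4.41  0.41] open 0.158 ff 39.87
[0.4536 0.0702 0.0607] along -0.08712649352870726 target [0.6140833  0.04481017]
```

carry_out(plan=[{"rot": [0, 0, 0], "xyz": [0.012, -0.001, 0], "grip": 255}, {"rot": [0, 0, 0], "xyz": [0.03, -0.001, 0], "grip": 255}, {"rot": [0, 0, 0], "xyz": [0.05, -0.001, 0], "grip": 255}, {"rot": [0, 0, 0], "xyz": [0.07, -0.001, 0], "grip": 255}, {"rot": [0, 0, 0], "xyz": [0.09, -0.001, 0], "grip": 255}, {"rot": [0, 0, 0], "xyz": [0.11, -0.001, 0], "grip": 255}, {"rot": [0, 0, 0], "xyz": [0.125, -0.001, 0], "grip": 255}, {"rot": [0, 0, 0], "xyz": [0.13, -0.001, 0], "grip": 255}])

```text
clock: 13.83
tool_pos: [0.5806, 0.0504, 0.0607]
eef_rot: [0.997, -0.079, -0.002, -0.001]
contact_force: [-7.4, 5.9, 10.9]
opening: 0.152
finger_force: 39.8
```

```bash
python3 go.py 0.6141 0.0448 0.0607
```

```text
xyz [ 0.034   0.0002 -0.0001] rot [-0.0008  0.0049 -0.0006]
t 13.83 [0.5806 0.0504 0.0607] F [-7.39  5.93 10.93] open 0.152 ff 39.84
```

carry_out(plan=[{"rot": [0, 0, 0], "xyz": [0.012, 0, -0.0005], "grip": 255}, {"rot": [0, 0, 0], "xyz": [0.022, 0, -0.0005], "grip": 255}, {"rot": [0, 0, 0], "xyz": [0.029, 0, -0.0005], "grip": 255}, {"rot": [0, 0, 0], "xyz": [0.033, 0, -0.0005], "grip": 255}, {"rot": [0, 0, 0], "xyz": [0.033, 0, -0.0005], "grip": 255}, {"rot": [0, 0, 0], "xyz": [0.033, 0, -0.0005], "grip": 255}, {"rot": [0, 0, 0], "xyz": [0.033, 0, -0.0005], "grip": 255}, {"rot": [0, 0, 0], "xyz": [0.033, 0, -0.0005], "grip": 255}])

```text
clock: 14.5
tool_pos: [0.61, 0.0457, 0.0608]
eef_rot: [0.997, -0.079, -0.004, -0.001]
contact_force: [-6.9, 4.0, 6.5]
opening: 0.155
finger_force: 39.9
```

carry_out(plan=[{"rot": [0, 0, 0], "xyz": [0, 0, 0], "grip": 255}, {"rot": [0, 0, 0], "xyz": [0, 0, 0], "grip": 255}])

```text
clock: 14.67
tool_pos: [0.6099, 0.0457, 0.0607]
eef_rot: [0.997, -0.078, -0.005, -0.001]
contact_force: [-9.1, 5.0, 5.8]
opening: 0.157
finger_force: 39.9
```

```bash
python3 go.py 0.6141 0.0448 0.0607; python3 - <<'E'
from h import *
s=r.snapshot('scene'); t=r.snapshot('top')
e=np.array([.9877,-.1564]);mid=np.array([.5394,.0551])
for c,b in blobs(s,(22,120,60),(33,255,255),(255,200,345,300),4): print('yel s',c,b,proj('scene',[(*(mid+.0725*e),.075)]))
for c,b in blobs(t,(0,150,60),(8,255,255),(290,205,345,300),6): print('red t',c,b)
print('mark 2-view',two((324,219.9),(284.7,249.1)))
a=cv2.resize(t[195:305,270:350],None,fx=5,fy=5,interpolation=cv2.INTER_CUBIC)
b=cv2.resize(s[205:315,260:335],None,fx=5,fy=5,interpolation=cv2.INTER_CUBIC)
cv2.imwrite('pics/c6.png',np.hstack([a,b])[:,:,::-1])
E
```

```text
xyz [0.0043 0.0003 0.    ] rot [-0.0003  0.0091  0.    ]
t 14.67 [0.6099 0.0457 0.0607] F [-9.1   4.98  5.85] open 0.157 ff 39.89
yel s [313.8 206. ] [313 204   3   5   5] [[272.68028403 229.18927444]]
yel s [273.82978723 230.23404255] [270 223   9  16  94] [[272.68028403 229.18927444]]
mark 2-view (array([0.60771336, 0.01624392, 0.02018706]), np.float64(0.0022763600810116738))
```

View pics/c6.png

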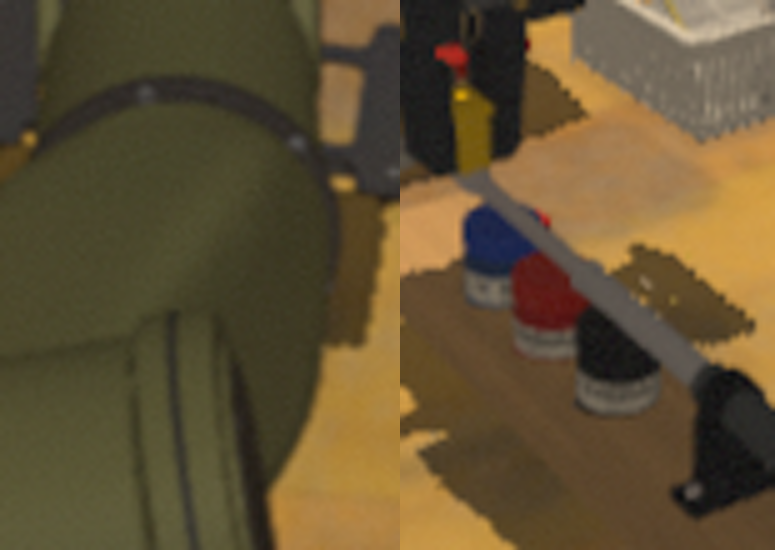

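The grip is held and drawn out over three seated pots, but the arm gave about 4–5 mm under the spring. Correcting.

carry_out(plan=[{"rot": [0, 0.004, 0], "xyz": [0.0025, 0, 0], "grip": 255}, {"rot": [0, 0.008, 0], "xyz": [0.005, 0, 0], "grip": 255}, {"rot": [0, 0.008, 0], "xyz": [0.005, 0, 0], "grip": 255}, {"rot": [0, 0.008, 0], "xyz": [0.005, 0, 0], "grip": 255}, {"rot": [0, 0.008, 0], "xyz": [0.005, 0, 0], "grip": 255}, {"rot": [0, 0.008, 0], "xyz": [0.005, 0, 0], "grip": 255}, {"rot": [0, 0.008, 0], "xyz": [0.005, 0, 0], "grip": 255}, {"rot": [0, 0.008, 0], "xyz": [0.005, 0, 0], "grip": 255}])

```text
clock: 15.43
tool_pos: [0.6146, 0.045, 0.0608]
eef_rot: [0.997, -0.078, -0.001, -0.0]
contact_force: [-8.6, 4.5, 7.7]
opening: 0.156
finger_force: 39.9
```

```bash
python3 go.py 0.6141 0.0448 0.0607; python3 - <<'E'
from h import *
s=r.snapshot('scene')
for c,b in blobs(s,(22,120,60),(33,255,255),(255,200,300,300),15): print('yel s',c,b)
e=np.array([.9877,-.1564]);n=np.array([.1564,.9877]);mid=np.array([.5394,.0551])
# right-rear vertical edge of grip: rack y +11 behind middle, right side
for a in(.068,.0725,.077): print(a,proj('scene',[(*(mid+(a-.011)*e-n*.007),.06),(*(mid+(a-.011)*e-n*.007),.085),(*(mid+(a-.011)*e+n*.007),.06)]).round(1).tolist())
for a in(-.09,): print(a,proj('scene',[(*(mid+(a-.011)*e-n*.007),.06),(*(mid+(a-.011)*e-n*.008),.085)]).round(1).tolist())
E
```

```text
xyz [-0.0005  0.0003  0.0001] rot [-0.0003  0.0017 -0.    ]
t 15.43 [0.6146 0.045  0.0608] F [-8.59  4.49  7.67] open 0.156 ff 39.88
yel s [272.72826087 229.20652174] [269 222   8  16  92]
0.068 [[279.9, 238.2], [279.5, 227.0], [273.6, 240.1]]
0.0725 [[278.8, 237.3], [278.4, 226.0], [272.5, 239.1]]
0.077 [[277.6, 236.3], [277.3, 225.1], [271.4, 238.2]]
-0.09 [[325.2, 276.8], [326.1, 264.3]]
```

The grip has moved 163 mm from rest. Its visible edge agrees with the mark's position, and it is held steady at 40 N. Handing in.

```bash
python3 -c "
from plant import r
print(r.finish_job())"
```

```text
the job is handed in; nothing more can be done
None
```

I seated the blue and black pots in the two empty pockets, then drew the rod's grip out 163 mm to the red mark (within about 1 mm by my measurements) and handed the job in at about 15.5 s of the 67 s allowed, still holding it at 40 N; I moved nothing else on the bench and have not been shown the judge's verdict.

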